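Check a jar's seal and count it

ROBOT

A 6-joint arm with a two-finger parallel gripper is mounted at the origin on the work surface. World frame = base frame: x ahead of the robot, y to its left, z up, the work surface at z = 0. Lengths are in mm, angles in degrees, forces in N, time in s.
With the tool pointing down it reaches from about 350 to 850 mm from the base axis. Payload 8.1 kg.
Tool frame: the origin (TCP) lies where the fingers leave the gripper's body, on its centre line; the fingertips stand 73 mm ahead of it and the grasp point (between the pads) lies 54 mm ahead of it; z points along the fingers, y is the line along which they close (so a half turn about z gives the same grasp; the last joint's range is limited). The gripper opens to 85 mm and grips with 20 to 120 N. Pads are 22 mm wide; open, the fingers measure 114 mm over their backs; the gripper's body (76 mm by 85 mm) begins 54 mm behind the grasp point. The pads swing forward as they close: fully open they stand 13 mm farther back than shut.
Start: joints at [67.643, 7.471, 85.268, -0, 87.261, -4.893], TCP at [180.04, 572.356, 303.892] pointing down, gripper open.
Joint ranges: [-169.43, 169.43], [-51.17, 129.36], [1.28, 143.12], [-76.62, 256.62], [0, 156.53], [-152.29, 152.29]. Speed limits (degrees/s): [136.94, 136.94, 159.86, 180, 180, 180].

INTERFACE

Orientations are given as [roll, pitch, yaw] about the fixed x, y, z axes, in that order (R = Rz(yaw) Ry(pitch) Rx(roll)).
In Python, from bench import sense, optics, r gives the robot as it stands.
- The arm moves only by the tool servo_tool, never from a script. Its argument "plan" is a list that holds one entry, the list of rows, each a list of 5 numbers: the shift along the world's x, y, z in m, then the turn about the world's z in degrees, then the finger opening in m, from 0 to 0.0854. A call has 1 to 10 rows; each row shifts and turns the commanded pose from where the row before left it; what a row does not reach is not made up. A row lasts 1/10 s, in which the tool goes at most 50 mm and 8.59 degrees, less where a joint would pass 70% of its speed; a pose out of reach is approached as far as the arm can. A call is refused whole if a number of a shift passes 0.05 or a number of a turn 8.59, either way. A call with a gripper value outside its range is refused whole. The fingers move at their own pace and stop on an object; "force" is the grip in N (left out, the last holds). Time passes only in rows, so rows that do not move let the fingers close. It gives the time, the measured TCP pose, the force, the opening and the grip force at its end, in the units of the state.
- sense(): the state, without advancing time (a new reading comes with each control period).
- optics.snapshot(name): name is "scene" or "top" or "wrist"; returns a dict with "frame" (400x640x3 uint8, blue, green, red), "fx", "fy", "cx", "cy" (pixels), "dist_coeffs" ([k1, k2, p1, p2, k3] as OpenCV has them; the pictures are not rectified), "cam_to_world" (4x4, takes a point from camera to world coordinates). Camera axes: x right, y down, z forward; pixel columns grow to the right and rows downward; lengths in mm; the calibration is good to about 2 mm. A picture is of the moment at which its call begins. There is no depth.
- r.hand_in(): hands the job in; it is judged then, once.
The state is a dict: "time": time; "joint_pos": joint angles; "qd": joint speeds; "joint_efforts": joint torques, N m; "tool_pos": TCP position; "tcp_rot": TCP orientation; "ft_force": force on the tool from outside, world axes, zero at the start; "wrist_torque": the same for the moment, N m; "finger_gap": finger opening in mm; "grip_force": force on a finger pad.
Only numpy, scipy, OpenCV 4.12 (cv2) and the standard library are available. Lean on these libraries where they do the work, as an engineer would, in place of code of your own. Each camera call takes 0.05 s, during which the arm holds its last target. There are 200 camera calls.

TASK

Check the seal of the six-sided grain jar: with the fingertips, gently press the button in the middle of its lid right down and let it come back up, without lifting, tipping or shifting the jar. Then count it by pressing the round key of the tally counter right down and letting go. Leave the other jars and the other two keys, and the dishes, tray, tool and bottles around them, untouched.

Things in the scene. Friction and masses are not known exactly. Their poses are not given: they have to be found in the camera images.
- jar_hex: loose glass jar of brown grain with a round aluminium lid 56 mm wide; SIX-SIDED body, 80 mm across the flats; the jar to check; 0.3 to 0.6 kg; its lid has a button 8 mm proud in the middle; the lid's flat top is 100 mm above its origin (centre of the underside), z up
- jar_hex_seal (a point): centre of the top of the six-sided jar's seal button: an aluminium disc 32 mm wide in the middle of the lid, standing 8 mm proud of the lid, so 108 mm above the bench when up
- jar_hex_button (a joint): travel of that seal button, m: 0 up, 0.005 fully down (3 mm then still proud). A spring pushes it up: it starts to move at about 1 N, 5.5 N puts it fully down, and it comes back up when let go
- jar_square: loose glass jar of brown grain with a round aluminium lid 56 mm wide; square body 72 mm wide; leave alone; its lid has a button 8 mm proud in the middle; the lid's flat top is 100 mm above its origin (centre of the underside), z up
- jar_round: loose glass jar of brown grain with a round aluminium lid 56 mm wide; round body 80 mm wide; leave alone; its lid has a button 8 mm proud in the middle; the lid's flat top is 100 mm above its origin (centre of the underside), z up
- jar_tall: loose glass jar of brown grain with a round aluminium lid 56 mm wide; round body 80 mm wide, the tall one; leave alone; its lid has a button 8 mm proud in the middle; the lid's flat top is 135 mm above its origin (centre of the underside), z up
- counter: fixed grey tally counter, 100 mm (its x) by 160 mm (its y) by 42 mm high, origin at the centre of its underside, z up; three white keys in a row along its y, 50 mm apart, on its -x half, a black display on its +x half
- key_round_top (a point): centre of the top of the round key (24 mm wide) at the +y end of the row; it stands 12 mm above the counter's top, 54 mm above the bench
- key_round (a joint): travel of the round key, m: 0 up, 0.005 fully down; starts to move at about 0.7 N, 4.2 N puts it fully down, springs back up when let go
- key_square_top (a point): centre of the top of the square key (22 mm), middle of the row, as high as the round one; leave alone
- key_oblong_top (a point): centre of the top of the oblong key (34 by 14 mm), -y end of the row, as high as the round one; leave alone
- key_square (a joint): travel of the square key, m, 0 up
- key_oblong (a joint): travel of the oblong key, m, 0 up
- tray: fixed aluminium tray 130 x 220 x 22 mm holding two culture dishes, origin under its centre
- dish_a: loose closed culture dish in the tray, 90 mm wide, 15 mm high, origin under its centre
- dish_b: loose closed culture dish in the tray, like the other
- dish_c: loose closed culture dish on the bench, 90 mm wide, 15 mm high, origin under its centre
- loop_tool: loose inoculation tool lying along its own x, 185 mm long, 12 mm thick black handle towards -x and thin steel rod towards +x
- bottle_a: loose brown substrate bottle with black cap, 84 mm wide, 170 mm high, origin under its centre
- bottle_b: loose brown substrate bottle with black cap, like the other
Not all that is in view belongs to the job. Leave any pink or purple look-alike of the jar_hex alone.

How it is judged (in metres and radians):
On the way, in this order (a step that is already met when the one before it is completed fails the run):
1. the six-sided jar's seal button is pressed down by the fingers (value of joint jar_hex_button above 0.0035 m and contact force between the fingers and jar_hex above 1 N), for 0.1 s.
2. the seal button has come back up (value of joint jar_hex_button below 0.001 m and contact force between the fingers and jar_hex below 0.2 N), for 0.1 s.
3. the round key is pressed down by the fingers (value of joint key_round above 0.0035 m and contact force between the fingers and counter above 1 N), for 0.1 s.
At the end, for the whole second after the job is handed in: the seal button and all keys are up again (within 1 mm); the six-sided jar stands upright, at rest, within 12 mm of where it was; every other loose thing is within 10 mm of where it was. A press counts from 3.5 mm of the 5 mm travel, held 0.1 s (value of joint each of key_round, key_square, key_oblong, jar_hex_button below 0.001 m and distance of each of dish_a, dish_b, dish_c, loop_tool, bottle_a, bottle_b, jar_square, jar_round, jar_tall from where it was at the start of the episode below 0.01 m and distance of jar_hex from where it was at the start of the episode below 0.012 m and angle between jar_hex's own z axis and vertical below 0.05 rad and linear speed of jar_hex below 0.01 m/s); the robot touches nothing.
It fails at once if the six-sided jar is lifted, tipped (over 0.15 rad) or shifted (over 12 mm) (distance of jar_hex from where it was at the start of the episode above 0.012 m or angle between jar_hex's own z axis and vertical above 0.15 rad).
It fails at once if the jar or the counter is pressed roughly (over 30 N) (contact force between the fingers and jar_hex above 30 N or contact force between the fingers and counter above 30 N).
It fails at once if another jar is touched (over 1 N) (contact force between any of the fingers, the arm and jar_square above 1 N or contact force between any of the fingers, the arm and jar_round above 1 N or contact force between any of the fingers, the arm and jar_tall above 1 N).
It fails at once if another key is pressed (over 1.5 mm) (value of joint any of key_square, key_oblong above 0.0015 m).
It fails at once if a dish, the tool or a bottle is touched (over 1 N), or any bystander is shifted more than 10 mm (contact force between any of the fingers, the arm and dish_a above 1 N or contact force between any of the fingers, the arm and dish_b above 1 N or contact force between any of the fingers, the arm and dish_c above 1 N or contact force between any of the fingers, the arm and loop_tool above 1 N or contact force between any of the fingers, the arm and bottle_a above 1 N or contact force between any of the fingers, the arm and bottle_b above 1 N or contact force between any of the fingers, the arm and tray above 1 N or distance of any of dish_a, dish_b, dish_c, loop_tool, bottle_a, bottle_b, jar_square, jar_round, jar_tall from where it was at the start of the episode above 0.01 m).
It also fails if it takes over 45 s, if anything falls off the work surface, if the arm or the gripper's body presses on something with over 40 N, if the wrist force passes 120 N, or if a joint passes its speed limit or range.

## Working session

There is one attempt and no reset: what is moved stays moved. The work goes in short steps, Python scripts to look and compute and a tool call to move; the robot and the scene stay as the last step left them, time stands still between calls to the robot, and variables do not carry over. Pictures are saved under pics/ and viewed, at most 10 in all, crops included, and the job is handed in when it is done.

Besides the shell and the picture viewer there is one more tool, called after ">>>" by a JSON object that holds its "method" and its "body", one argument or row to a line. servo_tool: Moves the arm, as the interface text tells. Its arguments: {"type":"object","properties":{"plan":{"type":"array"},"force":{"type":"number"}},"required":["plan"]}

```bash
mkdir -p pics
cat > h.py <<'E'
import numpy as np, cv2
from bench import sense, optics, r
def shot(n,f):
    s=optics.snapshot(n); cv2.imwrite('pics/'+f,s['frame']); np.save('pics/'+f+'.npy',s,allow_pickle=True); return s
def load(f): return np.load('pics/'+f+'.npy',allow_pickle=True).item()
def ray(s,uv):
    K=np.array([[s['fx'],0,s['cx']],[0,s['fy'],s['cy']],[0,0,1.]])
    p=cv2.undistortPoints(np.array([[uv]],float),K,np.array(s['dist_coeffs'],float))[0,0]
    T=np.array(s['cam_to_world']); d=T[:3,:3]@[p[0],p[1],1]; return T[:3,3],d/np.linalg.norm(d)
def onz(s,uv,z):
    o,d=ray(s,uv); return o+d*(z-o[2])/d[2]
def tri(a,b):
    (o,d),(p,e)=a,b; A=np.stack([d,-e],1); t=np.linalg.lstsq(A,p-o,rcond=None)[0]
    x,y=o+d*t[0],p+e*t[1]; return (x+y)/2,np.linalg.norm(x-y)
E
python3 - <<'E'
from h import *
for n in('scene','top','wrist'):
    s=shot(n,n+'0.png'); print(n,np.round(s['cam_to_world'],2).tolist(),s['fx'])
print(sense())
E
```

```text
scene [[-0.35, 0.66, -0.66, 1102.98], [0.94, 0.24, -0.25, 225.31], [-0.0, -0.71, -0.71, 738.26], [0.0, 0.0, 0.0, 1.0]] 397.9175715895155
top [[-0.03, -0.99, 0.17, 312.69], [-1.0, 0.03, 0.02, -20.05], [-0.02, -0.17, -0.99, 1117.1], [0.0, 0.0, 0.0, 1.0]] 409.64819487077665
wrist [[0.3, 0.91, 0.28, 107.19], [0.95, -0.29, -0.09, 594.25], [-0.0, 0.3, -0.95, 371.8], [0.0, 0.0, 0.0, 1.0]] 360.16975088284664
{'time': 0.15, 'joint_pos': array([ 6.76439063e+01,  7.50603309e+00,  8.53146480e+01,  5.81171094e-04,
        8.72603266e+01, -4.89401089e+00]), 'qd': array([ 0.00902391, -0.12248318, -0.29789043,  0.01381975,  0.06496775,
       -0.02864974]), 'joint_efforts': array([ 2.77167874e-04, -5.70071626e+01, -5.01151407e+01, -1.34225879e-04,
        1.00232178e-02, -4.78546568e-06]), 'tool_pos': array([179.91202989, 572.06695446, 303.07917326]), 'tcp_rot': array([-1.79919337e+02, -7.48934373e-03,  1.62537884e+02]), 'ft_force': array([-0.23749836, -0.53830963, -0.47906309]), 'wrist_torque': array([ 0.02021756,  0.03920943, -0.00808046]), 'grip_force': 0.0, 'finger_gap': 85.81126027455517}
```

View pics/top0.png

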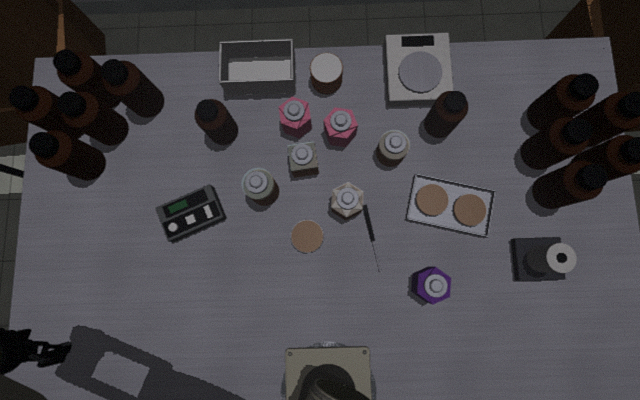

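View pics/scene0.png

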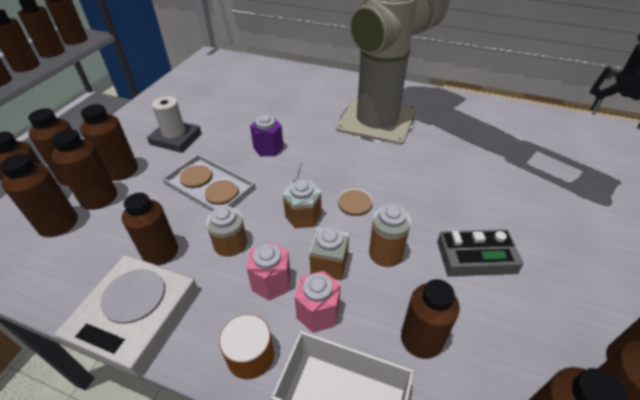

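The top view shows the six-sided jar with its button at about (348,199), at (302,186) in the scene view. The round key is at (173,227) in top and (500,237) in scene. Next I'll refine both with contours.

Run:
```python
from h import *
tiles=[]
for f,c in(('top0.png',(348,199)),('scene0.png',(302,188)),('top0.png',(180,222)),('scene0.png',(490,240))):
    s=load(f); x,y=c; t=s['frame'][y-25:y+25,x-32:x+32]
    tiles.append(cv2.resize(t,None,fx=6,fy=6,interpolation=cv2.INTER_CUBIC))
    g=cv2.cvtColor(t,cv2.COLOR_BGR2GRAY); m=(g>(150 if 'top' in f else 165)).astype(np.uint8)
    n,_,st,ce=cv2.connectedComponentsWithStats(m); print(f,c,g.max(),[(st[i,4],np.round(ce[i]+[x-32,y-25],1).tolist()) for i in range(1,n) if st[i,4]>8])
im=np.vstack([np.hstack(tiles[:2]),np.hstack(tiles[2:])]); cv2.imwrite('pics/crops.png',im)
T,S=load('top0.png'),load('scene0.png')
print(tri(ray(T,(348,199)),ray(S,(302,186))), tri(ray(T,(173,227)),ray(S,(500,237))))
print(onz(T,(348,199),108),onz(T,(173,227),54))
```

```text
top0.png (348, 199) 138 []
scene0.png (302, 188) 191 [(np.int32(311), [300.3, 187.2]), (np.int32(25), [295.1, 200.8]), (np.int32(9), [309.9, 201.1])]
top0.png (180, 222) 149 []
scene0.png (490, 240) 209 [(np.int32(19), [458.6, 237.7]), (np.int32(67), [478.5, 235.3]), (np.int32(55), [500.5, 234.9])]
(array([478.99808143, -64.38165314,  97.51434175]), np.float64(3.847725743294119)) (array([427.40383158, 397.15231624,  43.85701889]), np.float64(1.102248182275101))
[477.95174168 -65.72011181 108.        ] [426.36516661 392.62811465  54.        ]
```

View pics/crops.png

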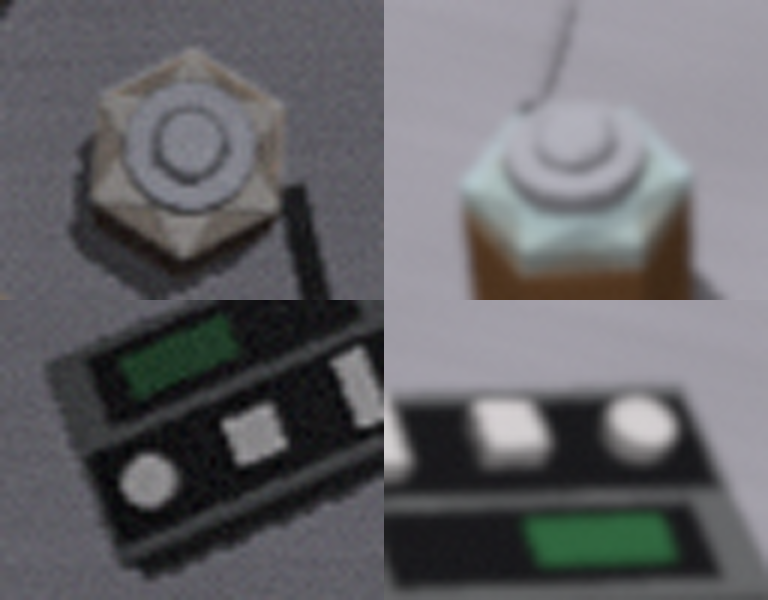

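The crops show the button top at (347.1,197.4) in top and (301.4,184.6) in scene. The key top is at (172.3,226.6) in top and (500.9,234.7) in scene.

Run:
```python
from h import *
T,S=load('top0.png'),load('scene0.png')
for a,b,z in(((347.1,197.4),(301.4,184.6),108),((172.3,226.6),(500.9,234.7),54)):
    print(tri(ray(T,a),ray(S,b)),onz(T,a,z),onz(S,b,z))
for n,c,z in(('tall',(257,181),143),('sq',(302,154),108),('dish',(307,237),15),('tool',(370,222),12),('sqkey',(190,219),54),('obl',(208,212),54)): print(n,onz(T,c,z).round())
```

```text
(array([482.25689406, -62.99550581, 105.1750733 ]), np.float64(1.6019383193219374)) [482.06432436 -63.62747566 108.        ] [484.83492704 -60.92675688 108.        ]
(array([427.63350818, 396.34655916,  51.80675505]), np.float64(1.8334550401276883)) [427.47086552 394.51433662  54.        ] [429.36835218 396.72936252  54.        ]
tall [523. 156. 143.]
sq [598.  47. 108.]
dish [393.  44.  15.]
tool [ 429. -127.   12.]
sqkey [446. 348.  54.]
obl [463. 301.  54.]
```

>>> {"method": "servo_tool", "body": {
  "plan": [
    [[0.015,-0.0317,0,0,0],[0.015,-0.0317,0,0,0],[0.015,-0.0317,0,0,0],[0.015,-0.0317,0,0,0],[0.015,-0.0317,0,0,0],[0.015,-0.0317,0,0,0],[0.015,-0.0317,0,0,0],[0.015,-0.0317,0,0,0],[0.015,-0.0317,0,0,0],[0.015,-0.0317,0,0,0]]
  ],
  "force": 40
}}

```text
time: 1.15
tool_pos: [330.2, 254.0, 303.7]
tcp_rot: [-180.0, -0.0, 162.6]
ft_force: [0.2, -0.4, 0.2]
finger_gap: 0.1
grip_force: 0.0
```

>>> {"method": "servo_tool", "body": {
  "plan": [
    [[0.015,-0.0317,0,0,0],[0.015,-0.0317,0,0,0],[0.015,-0.0317,0,0,0],[0.015,-0.0317,0,0,0],[0.015,-0.0317,0,0,0],[0.01,-0.0317,0,0,0],[0.01,-0.0317,0,0,0],[0,-0.02,0,0,0],[0,0,0,0,0],[0,0,0,0,0]]
  ]
}}

```text
time: 2.15
tool_pos: [424.9, 13.4, 303.7]
tcp_rot: [180.0, -0.0, 162.5]
ft_force: [0.5, 0.2, 0.0]
finger_gap: -0.1
grip_force: 0.0
```

Run:
```python
from h import *
s=shot('wrist','w1.png');print(sense())
T=np.array(s['cam_to_world'])
K=np.array([[s['fx'],0,s['cx']],[0,s['fy'],s['cy']],[0,0,1.]])
p=T[:3,:3].T@(np.array([483,-62,108])-T[:3,3]);print(T.round(2).tolist(),cv2.projectPoints(p.reshape(1,1,3),np.zeros(3),np.zeros(3),K,np.array(s['dist_coeffs'],float))[0])
```

```text
{'time': 2.2, 'joint_pos': array([-5.05848563e+00, -2.07278458e+01,  1.11325439e+02,  2.41961417e-02,
        8.94196243e+01, -7.75831275e+01]), 'qd': array([ 1.09212812, -0.12746065, -0.02266428, -0.04625548,  0.04813107,
       -0.15412741]), 'joint_efforts': array([-8.40629786e-01, -3.16137028e+01, -5.03736305e+01, -8.48946534e-02,
       -9.81544086e-03, -3.64357280e-02]), 'tool_pos': array([424.88596624,  13.91429194, 303.74049339]), 'tcp_rot': array([ 1.79980073e+02, -2.20172178e-02,  1.62524397e+02]), 'ft_force': array([ 0.79860331, -0.67174307, -0.28740954]), 'wrist_torque': array([-0.03286265, -0.03447765,  0.03535897]), 'grip_force': 0.0, 'finger_gap': 0.05148636869729812}
[[0.3, 0.91, 0.28, 352.21], [0.95, -0.29, -0.09, 35.63], [-0.0, 0.3, -0.96, 372.56], [0.0, 0.0, 0.0, 1.0]] [[[251.24544661 290.60710024]]]
```

View pics/w1.png

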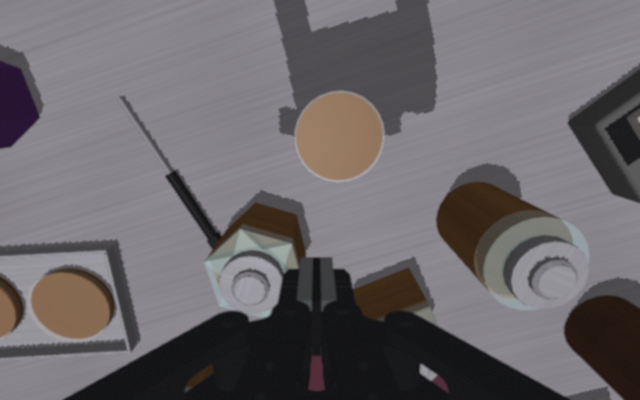

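The wrist view shows the hex jar's button at about (249,288), against a predicted (251,291), so the estimate holds.

Run:
```python
from h import *
w,T,S=load('w1.png'),load('top0.png'),load('scene0.png')
print(onz(w,(249,288),108),tri(ray(w,(249,288)),ray(T,(347.1,197.4))),tri(ray(w,(249,288)),ray(S,(301.4,184.6))))
```

```text
[480.16921927 -62.91404014 108.        ] (array([482.40599791, -64.09578564, 104.06158991]), np.float64(0.8702301179071384)) (array([481.50395079, -63.23108325, 104.85815184]), np.float64(1.6016986225214005))
```

>>> {"method": "servo_tool", "body": {
  "plan": [
    [[0.015,-0.02,0,0,0],[0.015,-0.02,0,0,0],[0.015,-0.02,0,0,0],[0.012,-0.017,0,0,0],[0,0,-0.03,0,0],[0,0,-0.03,0,0],[0,0,-0.03,0,0],[0,0,-0.015,0,0],[0,0,0,0,0],[0,0,0,0,0]]
  ]
}}

```text
time: 3.2
tool_pos: [482.5, -63.0, 199.9]
tcp_rot: [180.0, 0.0, 162.6]
ft_force: [1.1, -0.9, 0.7]
finger_gap: -0.0
grip_force: 0.0
```

Run:
```python
from h import *
print(sense()['tool_pos'])
a,b=shot('top','t2.png'),shot('scene','s2.png'); shot('wrist','w2.png')
cv2.imwrite('pics/c2.png',np.hstack([cv2.resize(a['frame'][160:240,308:388],(400,400)),cv2.resize(b['frame'][130:230,250:350],(400,400))]))
```

```text
[482.51976282 -63.04658978 199.88090573]
```

View pics/c2.png

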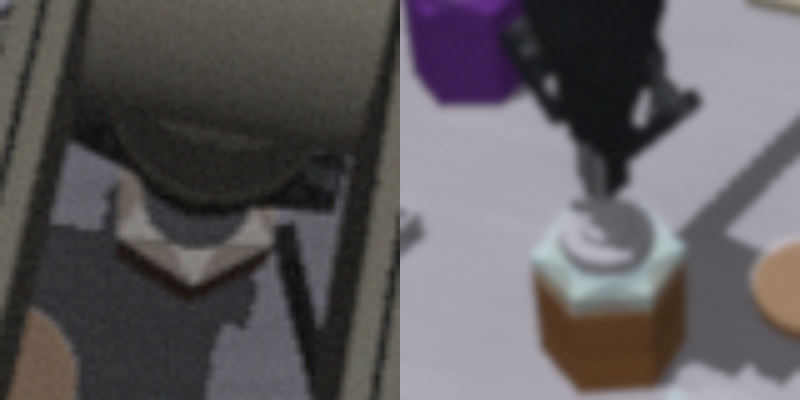

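The right half of the crop (scene view) shows the closed fingertips centred above the button. Next I'll press in small steps.

>>> {"method": "servo_tool", "body": {
  "plan": [
    [[0,0,-0.008,0,0],[0,0,-0.007,0,0],[0,0,0,0,0],[0,0,-0.002,0,0],[0,0,-0.002,0,0],[0,0,0,0,0]]
  ]
}}

```text
time: 3.95
tool_pos: [482.0, -63.6, 179.8]
tcp_rot: [-180.0, -0.0, 162.5]
ft_force: [-1.1, -0.4, 1.6]
finger_gap: 0.3
grip_force: 0.8
```

>>> {"method": "servo_tool", "body": {
  "plan": [
    [[0,0,-0.001,0,0],[0,0,-0.001,0,0],[0,0,0,0,0]]
  ]
}}

```text
time: 4.25
tool_pos: [482.1, -63.6, 178.0]
tcp_rot: [-180.0, 0.0, 162.5]
ft_force: [-1.1, 0.7, 3.7]
finger_gap: -0.3
grip_force: 1.6
```

>>> {"method": "servo_tool", "body": {
  "plan": [
    [[0,0,-0.001,0,0],[0,0,0,0,0]]
  ]
}}

```text
time: 4.45
tool_pos: [482.1, -63.6, 177.0]
tcp_rot: [-180.0, 0.0, 162.5]
ft_force: [-1.1, 0.2, 4.7]
finger_gap: 0.0
grip_force: 2.0
```

>>> {"method": "servo_tool", "body": {
  "plan": [
    [[0,0,-0.001,0,0],[0,0,0,0,0],[0,0,0,0,0]]
  ]
}}

```text
time: 4.75
tool_pos: [482.2, -63.6, 176.1]
tcp_rot: [-180.0, 0.0, 162.5]
ft_force: [-2.0, 0.6, 4.8]
finger_gap: 0.1
grip_force: 2.5
```

>>> {"method": "servo_tool", "body": {
  "plan": [
    [[0,0,-0.0005,0,0],[0,0,0,0,0],[0,0,0,0,0]]
  ]
}}

```text
time: 5.05
tool_pos: [482.1, -63.6, 175.6]
tcp_rot: [-180.0, 0.0, 162.5]
ft_force: [-1.3, 0.3, 6.3]
finger_gap: -0.0
grip_force: 2.9
```

>>> {"method": "servo_tool", "body": {
  "plan": [
    [[0,0,0.003,0,0],[0,0,0.008,0,0],[0,0,0.02,0,0],[0,0,0.03,0,0],[0,0,0.035,0,0],[0,0,0.03,0,0],[0,0,0,0,0],[0,0,0,0,0]]
  ]
}}

```text
time: 5.85
tool_pos: [482.3, -63.6, 302.2]
tcp_rot: [180.0, 0.1, 162.5]
ft_force: [0.1, 0.1, -0.9]
finger_gap: 0.2
grip_force: 0.0
```

>>> {"method": "servo_tool", "body": {
  "plan": [
    [[-0.006,0.04,0,0,0],[-0.006,0.04,0,0,0],[-0.006,0.04,0,0,0],[-0.006,0.04,0,0,0],[-0.006,0.04,0,0,0],[-0.006,0.04,0,0,0],[-0.006,0.04,0,0,0],[-0.006,0.04,0,0,0],[0,0.03,0,0,0],[0,0,0,0,0]]
  ]
}}

```text
time: 6.85
tool_pos: [432.5, 289.3, 299.2]
tcp_rot: [-179.9, -0.2, 162.7]
ft_force: [0.3, 0.4, 0.3]
finger_gap: 0.2
grip_force: 0.0
```

Run:
```python
from h import *
s=shot('wrist','w3.png');print(sense()['tool_pos'])
t=shot('top','t3.png');sc=shot('scene','s3.png')
# white keys
m=cv2.inRange(s['frame'],(150,150,150),(255,255,255))
n,_,st,ce=cv2.connectedComponentsWithStats(m)
for i in range(1,n):
    if st[i,4]>60: print(st[i].tolist(),ce[i].round(1),onz(s,ce[i],54).round(1))
a,b=load('scene0.png')['frame'],sc['frame']
print('jar diff',cv2.absdiff(a[172:222,282:322],b[172:222,282:322]).mean())
```

```text
[432.78813589 287.64073335 299.24989945]
[419, 132, 26, 26, 523] [431.8 144.3] [427.1 394.3  54. ]
[370, 165, 32, 32, 546] [385.5 180.3] [446.2 348.5  54. ]
[35, 173, 79, 80, 538] [ 56.7 222.8] [395.7  50.4  54. ]
[326, 198, 32, 33, 488] [341.6 214.1] [465.  302.4  54. ]
[8, 356, 12, 10, 63] [ 12.  361.1] [517.7 -66.9  54. ]
[187, 369, 21, 20, 146] [197.7 378.1] [595.8 105.7  54. ]
jar diff 7.2763333333333335
```

View pics/w3.png

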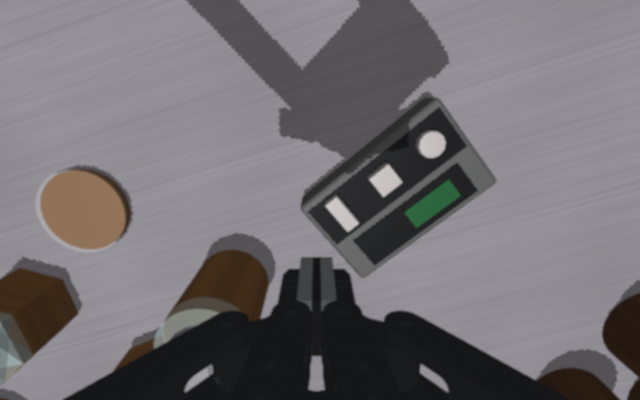

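The wrist view shows the round key at (432,144), which puts it at (427,394.5). That matches the first estimate.

>>> {"method": "servo_tool", "body": {
  "plan": [
    [[-0.002,0.03,0,0,0],[-0.002,0.03,0,0,0],[-0.001,0.03,0,0,0],[0,0.017,0,0,0],[0,0,0,0,0],[0,0,-0.04,0,0],[0,0,-0.04,0,0],[0,0,-0.04,0,0],[0,0,-0.03,0,0],[0,0,0,0,0]]
  ]
}}

```text
time: 8.0
tool_pos: [426.6, 389.5, 145.6]
tcp_rot: [-179.5, -0.3, 162.4]
ft_force: [-0.5, -0.8, -0.3]
finger_gap: 0.2
grip_force: 0.0
```

>>> {"method": "servo_tool", "body": {
  "plan": [
    [[0,0,0,0,0],[0,0,0,0,0]]
  ]
}}

```text
time: 8.2
tool_pos: [430.5, 393.7, 154.1]
tcp_rot: [179.8, 0.1, 162.5]
ft_force: [1.1, 0.0, 0.5]
finger_gap: -0.2
grip_force: 0.0
```

>>> {"method": "servo_tool", "body": {
  "plan": [
    [[-0.002,0.001,-0.005,0,0],[0,0,-0.005,0,0],[0,0,-0.005,0,0],[0,0,0,0,0],[0,0,0,0,0],[0,0,0,0,0]]
  ]
}}

```text
time: 8.8
tool_pos: [427.1, 394.5, 136.4]
tcp_rot: [180.0, 0.0, 162.5]
ft_force: [0.1, 0.4, 0.0]
finger_gap: 0.2
grip_force: 0.0
```

>>> {"method": "servo_tool", "body": {
  "plan": [
    [[0,0,-0.004,0,0],[0,0,-0.004,0,0],[0,0,-0.003,0,0],[0,0,-0.001,0,0],[0,0,0,0,0],[0,0,0,0,0]]
  ]
}}

```text
time: 9.4
tool_pos: [427.0, 394.4, 124.5]
tcp_rot: [-180.0, -0.0, 162.5]
ft_force: [-1.3, -0.8, 1.4]
finger_gap: -0.1
grip_force: 1.1
```

>>> {"method": "servo_tool", "body": {
  "plan": [
    [[0,0,-0.001,0,0],[0,0,-0.001,0,0],[0,0,-0.0005,0,0],[0,0,0,0,0],[0,0,0,0,0]]
  ]
}}

```text
time: 9.9
tool_pos: [427.0, 394.5, 122.0]
tcp_rot: [180.0, 0.0, 162.5]
ft_force: [-1.7, -1.8, 3.6]
finger_gap: 0.4
grip_force: 1.9
```

>>> {"method": "servo_tool", "body": {
  "plan": [
    [[0,0,-0.0007,0,0],[0,0,0,0,0],[0,0,0,0,0]]
  ]
}}

```text
time: 10.2
tool_pos: [427.1, 394.5, 121.6]
tcp_rot: [180.0, 0.0, 162.5]
ft_force: [-2.1, -2.2, 6.9]
finger_gap: 0.0
grip_force: 3.5
```

The force has jumped to 6.9 N, so the key is on its stop. I'll release it now.

>>> {"method": "servo_tool", "body": {
  "plan": [
    [[0,0,0.003,0,0],[0,0,0.008,0,0],[0,0,0.02,0,0],[0,0,0.03,0,0],[0,0,0.03,0,0],[0,0,0.03,0,0],[0,0,0.01,0,0],[0,0,0,0,0],[0,0,0,0,0],[0,0,0,0,0]]
  ]
}}

```text
time: 11.2
tool_pos: [426.3, 393.8, 249.9]
tcp_rot: [-179.8, -0.1, 162.5]
ft_force: [-0.0, -0.0, -1.0]
finger_gap: 0.0
grip_force: 0.0
```

Run:
```python
from h import *
sc=shot('scene','s4.png'); a=load('scene0.png')['frame'];b=sc['frame']
ph=lambda x:cv2.cvtColor(x[165:225,275:330],cv2.COLOR_BGR2GRAY).astype(np.float32)
print('jar shift px',cv2.phaseCorrelate(ph(a),ph(b)),sense()['tool_pos'],sense()['ft_force'])
print(r.hand_in())
```

```text
jar shift px ((-0.021267681024305318, -0.0038670728493599427), 0.9413525040944417) [426.29847587 393.87052535 249.95555715] [ 0.35120128  0.15480653 -0.53780013]
the job is handed in; nothing more can be done
None
```

I pressed the six-sided jar's seal button right down (about 6 N) and let it up, then did the same with the round key (about 7 N). In the scene image the jar had not visibly moved, and I handed the job in at about 11 s; no verdict came back.

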